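Roll the glass bottle home in its lane with the paddle

TASK

Take the wooden paddle out of its slot in the block and with it gently roll the glass bottle along the rails of the lane, against the sprung buffer, until the pawl springs up behind it; ease off slowly, so that the bottle stays gripped between pawl and buffer. Move the bottle with the paddle only, never hard (it is thin glass) and without lifting it off the rails or letting it run. Then stand the paddle back in its slot, blade down to the bottom, and leave the other things on the bench alone.

Things in the scene. Friction and masses are not known exactly. Their poses are not given: they have to be found in the camera images.
- lane: The bottle lane, fixed: galvanised tray 176 mm wide (x), 420 mm long (y -210 to +210), open above. Two steel rails along y at x = +-45 mm, 8 mm wide, tops 40 mm above the bench; the bottle is to roll to +y. Guide flanges at x = -78 mm (56 mm high) and x = +88 mm (50 mm high). Origin on the bench, midway between the rails, mid-length. An end unit (pawl, buffer) is clamped on its +y half.
- end_first (a point): Mark on the lane at y = +35 mm, 78 mm up: the nearest place of a held bottle's axis. The end unit is clamped anew each time and its place is NOT reported: the held axis is anywhere from here to point end_last. The unit reaches from 70 mm before that axis to 110 mm beyond, up to 116 mm above the bench. The bottle meets first the pawl, then the buffer; a steel back plate stands behind.
- end_last (a point): Mark at y = +105 mm, the farthest place of a held bottle's axis. Sprung pawl, 34 mm wide, mid-lane: tip 58 mm above the bench and 34 mm before the held axis, hinge 28 mm farther back. Rolling it down takes 1 to 2 N. Felt-faced sprung buffer, 110 mm wide: 1.5 N + 0.8 N per mm, hard stop at 12 mm. The pawl springs up behind the bottle at 4 to 5 mm of buffer travel, unless something lies on it.
- bottle: Blue glass bottle lying across the lane on the rails, neck to the lane's +x. Straight body 76 mm diameter, 150 mm long; 30 mm neck reaching 180 mm from the origin. Origin on its axis, halfway along the body, 78 mm above the bench on the rails (top at 116 mm). x = its axis to the neck; it turns about x as it rolls. 0.4 to 0.6 kg. Thin glass: no push over 18 N, under 0.25 m/s.
- paddle: Beech paddle like a short thick filling knife, standing blade down in the slot. Blade 80 mm wide (x), 8 mm thick (y), 55 mm high; handle 30 mm wide (x), 14 mm thick (y), 50 to 122 mm above the lower edge. Origin mid lower edge, z up. 0.13 kg. Held 80 mm above that edge, with the edge 66 mm over the bench, it meets the bottle at its axis, clears the pawl and keeps fingers above the bottle.
- block: The ash block, 124 mm (x) by 60 mm (y), 50 mm high, fixed to the bench, with one slot for the paddle's blade: 88 mm (x) by 13 mm (y), floor 8 mm above the bench, the long edges bevelled by about 3 mm. Origin under its middle on the bench; the slot is in its middle.
- slot (a point): Middle of the slot's floor, 8 mm above the bench; x along the slot. The paddle's origin is here when it is put away. On the push felt at the paddle when the bottle is at the end unit: the bottle's rubbing adds 1 to 4 N to the buffer's spring force, so 10 N is past the pawl's click and short of the hard stop. Eased off, a locked bottle stays gripped with about 4 N; an unlocked one is pushed back out.
- jar: a glass jar with steel screw lid, 72 mm across, 85 mm tall; a bystander, leave it where it is. Origin under its middle.
- flatcan: a flattened tin can, 85 by 110 mm, 13 mm high; a bystander, leave it where it is. Origin under its middle.
- lid: a round steel tin lid, 110 mm across, 9 mm high, lying flat; a bystander, leave it where it is. Origin under its middle.
- jug: a white plastic milk jug with screw cap and side handle, 110 mm square, 240 mm tall; a bystander, leave it where it is. Origin under its middle.
- tin: an unopened food tin, 74 mm across, 110 mm tall; a bystander, leave it where it is. Origin under its middle.
- tape: a roll of tape lying flat, 100 mm across, 24 mm high; a bystander, leave it where it is. Origin under its middle.
- driver: a screwdriver lying on the bench, about 200 mm long; a bystander, leave it where it is. Origin under its middle.
Not all that is in view belongs to the job. Of the things shaped like the paddle, the beech one is meant. There is more than one size of the block; the job needs the smaller.

How it is judged (in metres and radians):
On the way, in this order (a step that is already met when the one before it is completed fails the run):
1. the paddle is held and clear of its slot (z of paddle in the frame of slot above 0.06 m and contact force between the fingers and paddle above 1 N), for 0.1 s.
2. the bottle, pushed by the held paddle, is pressed against the buffer (over 3 N) (contact force between paddle and bottle above 3 N and contact force between the fingers and paddle above 1 N and y of bottle in the frame of lane above 0.03 m), for 0.1 s.
3. the paddle is off the bottle, which stays gripped between pawl and buffer (contact force between paddle and bottle below 0.05 N and linear speed of bottle below 0.01 m/s and contact force between bottle and anything else above 7.5 N and y of bottle in the frame of lane above 0.03 m and angle between the x axis of bottle and the x axis of lane, either way round below 0.08 rad and z of bottle in the frame of lane between 0.07 and 0.086 m), for 0.3 s.
At the end, for the whole second after the job is handed in: Bottle axis 70-86 mm up, square to the lane within 0.08 rad, at rest, past y 30 mm, still gripped (contact forces on it sum over 7.5 N; a loose one has under 6); paddle upright within 0.15 rad, within 8 mm of the slot's middle, under 6 mm off its floor; bystanders not moved 20 mm (contact force between bottle and anything else above 7.5 N and y of bottle in the frame of lane above 0.03 m and angle between the x axis of bottle and the x axis of lane, either way round below 0.08 rad and z of bottle in the frame of lane between 0.07 and 0.086 m and linear speed of each of bottle, paddle below 0.01 m/s and horizontal distance between paddle and slot below 0.008 m and z of paddle in the frame of slot below 0.006 m and angle between paddle's own z axis and vertical below 0.15 rad); the robot touches nothing.
It fails at once if the paddle pushes the bottle with more than 18 N (contact force between paddle and bottle above 18 N).
It fails at once if the bottle is touched by the robot itself (contact force between any of the fingers, the arm and bottle above 0.5 N).
It fails at once if the bottle runs faster than 0.3 m/s (linear speed of bottle above 0.3 m/s).
It fails at once if the bottle is lifted off the rails (axis more than 20 mm above its place) (z of bottle in the frame of lane above 0.098 m).
It fails at once if a bystander is moved more than 20 mm (distance of any of jar, flatcan, lid, jug, tin, tape, driver from where it was at the start of the episode above 0.02 m).
It also fails if it takes over 72 s, if anything falls off the work surface, if the arm or the gripper's body presses on something with over 40 N, if the wrist force passes 120 N, or if a joint passes its speed limit or range.

ROBOT

A 7-joint arm with a two-finger parallel gripper is mounted at the origin on the work surface. World frame = base frame: x ahead of the robot, y to its left, z up, the work surface at z = 0. Lengths are in m, angles in degrees, forces in N, time in s.
With the tool pointing down it reaches from about 0.425 to 0.875 m from the base axis. Payload 4.7 kg.
Tool frame: the origin (TCP) lies on the centre line of the jaws, within the pads' length; the fingertips stand 8 mm ahead of it and the grasp point (between the pads) lies 11 mm behind it; z points along the fingers, y is the direction in which the jaws open and shut (so a half turn about z gives the same grasp; the last joint's range is limited). The gripper opens to 87 mm and grips with 3 to 60 N. Pads are 19 mm wide; open, the fingers measure 117 mm over their backs; the gripper's body (75 mm by 190 mm) begins 51 mm behind the grasp point.
Start: joints at [-74.078, 18.392, -4.016, 83.108, 1.295, 78.541, -3.26], TCP at [0.17, 0.628, 0.231] pointing down, gripper open.
Joint ranges: [-163.93, 163.93], [-17.29, 119.83], [-79.2, 71.16], [3.27, 140.29], [-89.18, 269.18], [5.43, 117.66], [-154.24, 154.24]. Speed limits (degrees/s): [147.25, 147.25, 180, 180, 180, 180, 180].

INTERFACE

Orientations are given as [roll, pitch, yaw] about the fixed x, y, z axes, in that order (R = Rz(yaw) Ry(pitch) Rx(roll)).
In Python, from cell import env gives the robot as it stands. The module is installed in compiled form; this text tells all that it offers.
- The arm moves only by the tool move_arm, never from a script. Its argument "steps" is a list of rows, each a list of 2 entries, a list of its own where there are three numbers: the shift along the tool's x, y, z in m, then the turn about the tool's z in rad. A call has 1 to 20 rows; each row is the pose to reach, as a shift and turn from the pose commanded when the call began, along the tool's axes at that moment; what a row does not reach only later rows make up. A row lasts 1/8 s, in which the tool goes at most 62.5 mm and 10.7 degrees, less where a joint would pass 70% of its speed; a pose out of reach is approached as far as the arm can. A call with a gripper value outside its range is refused whole. "hand" is the closure, from -1 (fully open) to 1 (shut), set as the call begins (left out, the last holds). The fingers move at their own pace and stop on an object; "squeeze" is the grip in N (left out, the last holds). Time passes only in rows, so rows that repeat a pose let the fingers close. It gives the time, the measured TCP pose, the force and the opening at its end, in the units of the state.
- env.get_obs(): the state, without advancing time (a new reading comes with each control period).
- env.read_camera(name): name is "scene" or "top"; returns (picture, depth): 400x640x3 uint8, red, green, blue; 400x640 float32, m along the optical axis (not along the pixel's ray), 0 where there is no reading.
- env.calibration(name): a dict with "intrinsics" (3x3 intrinsics, pixels), "D" ([k1, k2, p1, p2, k3] as OpenCV has them; the pictures are not rectified), "position" and "orientation" of the camera in the world. Camera axes: x right, y up, looking along -z (the intrinsics and any distortion apply to the point x, -y, -z); pixel columns grow to the right and rows downward; lengths in m; the calibration is good to about 2 mm. A picture is of the moment at which its call begins. calibration takes no time and is no camera call.
- env.sign_off(): hands the job in, once; it reports no verdict.
Trained networks look in the newest picture that a camera, given by its name, has taken for a name from the list of things; names that differ only in an ending like _2 or _b are one class to them, and where a whole thing is asked for, a point or a joint stands for the part that bears it (a point fixed in the world has none). Each returns a list of dicts, best first, with "conf" (0 to 1); they miss things now and then, are a little off and sometimes report something else, mostly with a low value. They report only what shows in the picture. A call takes as long as a camera call. They do not tell look-alikes from the thing itself.
- env.cut_out(camera, query): "region" (400x640 bool, what is visible of it) and "uv" ([column, row] in pixels, amid what is visible of it).
The state is a dict: "time_s": time; "qpos": joint angles; "joint_velocities": joint speeds; "effort": joint torques, N m; "tool_pos": TCP position; "tool_rot": TCP orientation; "force": force on the tool from outside, world axes, zero at the start; "wrist_torque": the same for the moment, N m; "grip_width": finger opening in m.
Only numpy, scipy, OpenCV 4.12 (cv2) and the standard library are available. Lean on these libraries where they do the work, as an engineer would, in place of code of your own. Each camera call takes 0.05 s, during which the arm holds its last target. There are 200 camera calls.

## Working session

There is one attempt and no reset: what is moved stays moved. The work goes in short steps, Python scripts to look and compute and a tool call to move; the robot and the scene stay as the last step left them, time stands still between calls to the robot, and variables do not carry over. Pictures are saved under pics/ and viewed, about 8 in all and at most 12, crops included, and the job is handed in when it is done.

Besides the shell and the picture viewer there is one more tool, called after "Request:" as name(argument=value, ...) on one line, values as JSON. move_arm: Moves the arm, as the interface text tells. Its arguments: {"type":"object","properties":{"steps":{"type":"array"},"hand":{"type":"number"},"squeeze":{"type":"number"}},"required":["steps"]}

```bash
mkdir -p pics
cat > h.py <<'E'
import numpy as np, cv2
from cell import env
from scipy.spatial.transform import Rotation as R
def cal(n):
    c=env.calibration(n); K=np.array(c["intrinsics"],float); D=np.array(c["D"],float)
    o=np.array(c["orientation"],float)
    if o.shape==(3,3): M=o
    elif o.shape==(4,): M=None
    else: M=R.from_euler('xyz',o,degrees=True).as_matrix()
    return K,D,np.array(c["position"],float),M
def rays(n,uv):
    K,D,p,M=cal(n)
    q=cv2.undistortPoints(np.array(uv,float).reshape(-1,1,2),K,D).reshape(-1,2)
    return p,np.c_[q[:,0],-q[:,1],-np.ones(len(q))]@M.T
def atz(n,uv,z):
    p,d=rays(n,uv); return p+d*((z-p[2])/d[:,2])[:,None]
def cloud(n,dep):
    v,u=np.mgrid[0:400,0:640]; p,d=rays(n,np.c_[u.ravel(),v.ravel()])
    P=(p+d*dep.ravel()[:,None]).reshape(400,640,3); P[dep<=0]=np.nan; return P
def proj(n,X):
    K,D,p,M=cal(n); X=(np.atleast_2d(X)-p)@M; X=X*[1,-1,-1]
    return cv2.projectPoints(X,np.zeros(3),np.zeros(3),K,D)[0].reshape(-1,2)
E
python3 - <<'E'
from h import *
for n in("scene","top"):
    print(env.calibration(n))
    im,d=env.read_camera(n); np.savez(f'{n}.npz',im=im,d=d)
    cv2.imwrite(f'pics/{n}1.png',im[:,:,::-1]); print((d>0).mean())
print(env.get_obs())
for n in("scene","top"):
  for q in("paddle","block","bottle","lane"):
    for r in env.cut_out(n,q): print(n,q,round(r["conf"],2),r["uv"],r["region"].sum())
E
```

```text
{'intrinsics': array([[405.41991029,   0.        , 317.12483781],
       [  0.        , 405.41991029, 199.35706022],
       [  0.        ,   0.        ,   1.        ]]), 'D': array([0.00315685, 0.        , 0.        , 0.        , 0.        ]), 'position': array([1.26455798, 0.26699269, 0.99989285]), 'orientation': array([ 4.14465803e+01, -3.42945749e-02,  1.13692881e+02])}
0.99373046875
{'intrinsics': array([[457.24130012,   0.        , 317.6165931 ],
       [  0.        , 457.24130012, 200.06499258],
       [  0.        ,   0.        ,   1.        ]]), 'D': array([-0.05020912,  0.        ,  0.        ,  0.        ,  0.        ]), 'position': array([ 0.40658148, -0.06692536,  1.36174228]), 'orientation': array([  5.23446724,  -0.24822487, -91.01722182])}
0.99626171875
{'time_s': 0.1, 'qpos': array([-74.07609822,  18.43355494,  -4.01442643,  83.16801943,
         1.29415857,  78.5396037 ,  -3.25952331]), 'joint_velocities': array([ 0.06048241, -0.11138211,  0.03893039, -0.29488101,  0.06229062,
        0.01940505,  0.01132588]), 'effort': array([-4.23030096e-04, -4.92573988e+01, -4.06
[... 244 characters left out ...]
4,  0.58441571, -0.62027759]), 'wrist_torque': array([ 0.00963626, -0.01072797,  0.03966895]), 'grip_width': 0.08714689447410853}
scene paddle 0.82 [241.4, 165.4] 298
scene paddle 0.57 [262.0, 145.7] 393
scene block 0.78 [222.7, 130.8] 1446
scene block 0.57 [247.7, 175.3] 695
scene bottle 0.91 [290.1, 230.7] 1701
scene bottle 0.33 [245.4, 174.6] 740
scene lane 0.85 [330.8, 249.9] 5832
scene lane 0.53 [247.3, 176.4] 735
top paddle 0.74 [416.0, 218.5] 188
top paddle 0.7 [416.6, 267.9] 249
top paddle 0.47 [284.4, 161.1] 5141
top block 0.87 [409.5, 217.2] 828
top block 0.8 [480.5, 268.2] 2282
top bottle 0.84 [315.6, 153.6] 1872
top bottle 0.59 [410.1, 215.5] 788
top lane 0.88 [279.3, 159.8] 5177
```

View pics/scene1.png

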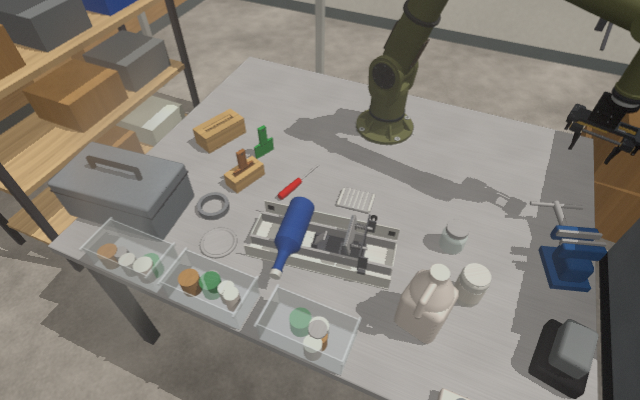

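View pics/top1.png

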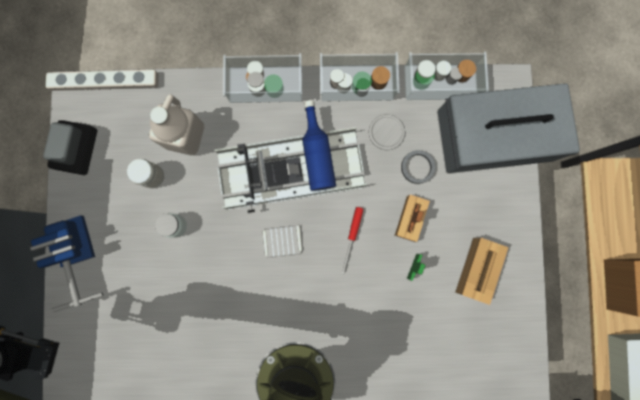

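The scene view shows the beech paddle standing in the small block at (241,165), with a green decoy at (262,145) and the larger block at (222,131). The bottle is at (290,230), and the end unit sits at about (340,240). In the top view the paddle and block are at (412,217), the bottle at (318,155) and the end unit at (265,170).

```bash
cat > m.py <<'E'
from h import *
def rect(P):
    r=cv2.minAreaRect((P[:,:2]*1000).astype(np.float32)); return np.round(r[0],1),np.round(r[1],1),round(r[2],1)
for n in("scene","top"):
    z=np.load(n+'.npz'); P=cloud(n,z['d']); im=z['im']
    print(n)
    b=[r for r in env.cut_out(n,"block")]
    for r in b:
        Q=P[r["region"]]; 
        q=Q[(Q[:,2]>.043)&(Q[:,2]<.057)]; print("block",r["uv"],len(q),rect(q) if len(q)>5 else '',np.nanmedian(q,axis=0).round(4) if len(q) else '')
    for r in env.cut_out(n,"paddle"):
        Q=P[r["region"]]; Q=Q[Q[:,2]>.07]; print("paddle",r["uv"],len(Q),np.nanmedian(Q,axis=0).round(4),Q[:,2].max().round(4))
        q=Q[Q[:,2]>Q[:,2].max()-.015]; print("  top",len(q),rect(q),q.mean(0).round(4))
    r=env.cut_out(n,"bottle")[0]; Q=P[r["region"]]; print("bottle zmax",np.nanpercentile(Q[:,2],[5,50,95,99]).round(4))
    q=Q[Q[:,2]>.105]; print(rect(q),q.mean(0).round(4))
    c,v=q[:,:2].mean(0),np.linalg.svd(q[:,:2]-q[:,:2].mean(0))[2][0]; print("axis deg",np.degrees(np.arctan2(v[1],v[0])))
    # lane
    L=env.cut_out(n,"lane")[0]["region"]; Q=P[L]; 
    print("lane",rect(Q[(Q[:,2]>.01)&(Q[:,2]<.06)]))
    for lo,hi in((.033,.045),(.045,.053),(.053,.06),(.06,.1),(.1,.125)):
        q=Q[(Q[:,2]>lo)&(Q[:,2]<hi)]; print(lo,len(q),rect(q) if len(q)>4 else'')
s=[cv2.resize(np.load('top.npz')['im'][110:290,200:520],None,fx=2.5,fy=2.5,interpolation=cv2.INTER_CUBIC)]
cv2.imwrite('pics/crop_top.png',s[0][:,:,::-1])
s=np.load('scene.npz')['im'][100:300,180:440]
cv2.imwrite('pics/crop_scene.png',cv2.resize(s,None,fx=3,fy=3,interpolation=cv2.INTER_CUBIC)[:,:,::-1])
E
python3 m.py
```

```text
scene
block [222.7, 130.8] 189 (array([ 317.7, -544. ]), array([ 91. , 170.5]), 69.9) [ 0.3404 -0.5206  0.051 ]
block [247.7, 175.3] 345 (array([ 472.2, -348.3]), array([ 64.4, 124.7]), 70.4) [ 0.487  -0.337   0.0503]
paddle [241.4, 165.4] 155 [ 0.4775 -0.3443  0.1062] 0.1346
  top 49 (array([ 472.9, -347.5]), array([16.1, 29.8]), 63.4) [ 0.4743 -0.3466  0.1277]
paddle [262.0, 145.7] 124 [ 0.3341 -0.3475  0.0992] 0.1253
  top 41 (array([ 330.4, -348.9]), array([15.4, 33.6]), 72.0) [ 0.3323 -0.3484  0.1199]
bottle zmax [0.0815 0.1051 0.1168 0.1184]
(array([637.1, -78.2]), array([165.4,  56.2]), 8.2) [ 0.6409 -0.0764  0.1125]
axis deg 7.8218756461182
lane (array([624.6,   3.7]), array([177.1, 421. ]), 8.2)
0.033 1348 (array([625.1,   3.9]), array([175.3, 421.3]), 8.4)
0.045 387 (array([624.5,   3.9]), array([175.7, 418.2]), 8.0)
0.053 135 (array([623.8,   5.5]), array([175.9, 413.9]), 8.7)
0.06 6 (array([599. ,  -6.4]), array([ 34. , 225.8]), 8.8)
0.1 0 
top
block [409.5, 217.2] 684 (array([ 470.6, -349.2]), array([ 61.5, 123. ]), 71.1) [ 0.4704 -0.3439  0.0504]
block [480.5, 268.2] 17
[... 279 characters left out ...]
] 0.1264
  top 61 (array([ 330.4, -351.6]), array([14.9, 29. ]), 65.2) [ 0.3314 -0.3502  0.1212]
paddle [284.4, 161.1] 8 [0.5618 0.0485 0.0899] 0.0942
  top 7 (array([603.8,  37.4]), array([ 57. , 232.5]), 39.9) [0.5947 0.0595 0.0902]
bottle zmax [0.0853 0.1078 0.1179 0.1201]
(array([636.7, -77.6]), array([164.5,  59.9]), 8.2) [ 0.6322 -0.0788  0.1129]
axis deg -172.00396783150262
lane (array([622.7,   5.4]), array([175.1, 420.6]), 8.3)
0.033 772 (array([623.2,   5.5]), array([173.2, 420.4]), 8.4)
0.045 171 (array([622.4,   7.6]), array([173.2, 406.6]), 8.0)
0.053 135 (array([ 6.23e+02, -3.00e-01]), array([170.9, 398.3]), 8.2)
0.06 36 (array([593. , -19.7]), array([149.6, 342.2]), 0.9)
0.1 4
```

View pics/crop_scene.png

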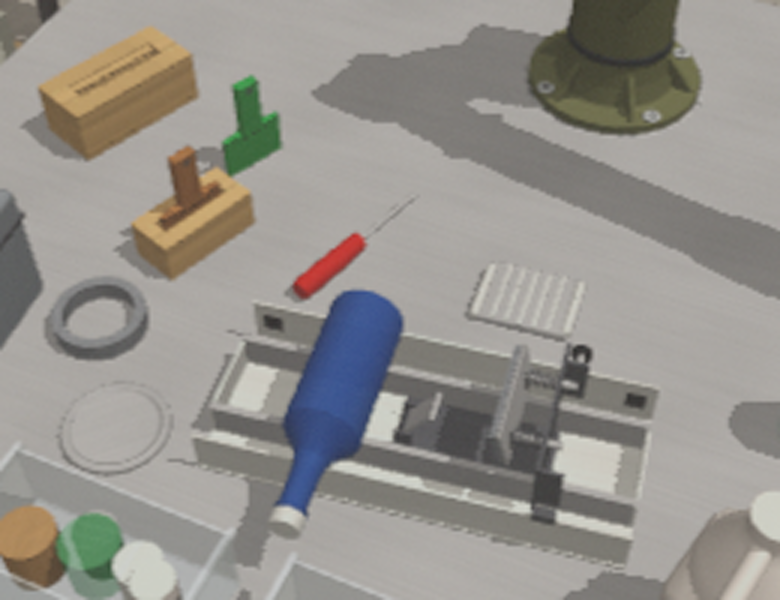

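View pics/crop_top.png

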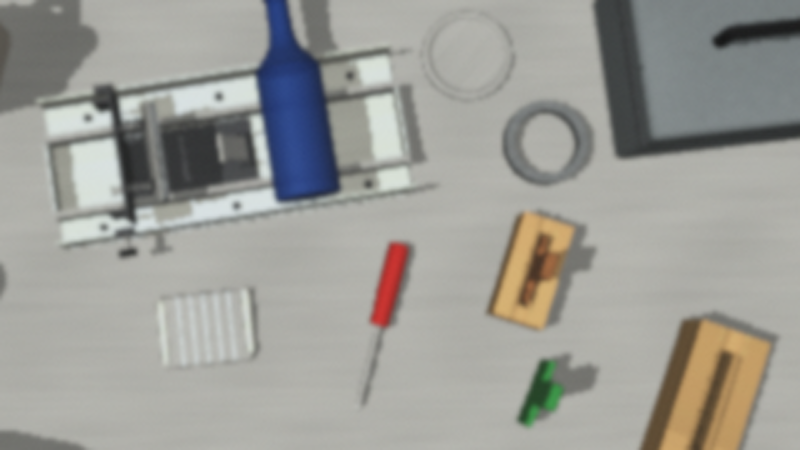

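The crop shows the pawl, then the buffer plate, left of the bottle in the top view. The beech paddle is in the smaller block, and both views agree within 2 mm. Estimates:
- **Lane:** centre (0.624, 0.005), yaw 8.2°
- **Bottle:** lane y about -83 mm
- **Slot:** (0.471, -0.349), yaw -19.3°

```bash
cat >> h.py <<'E'
def plan(wps,base=None,ds=.055,da=9):
    """wps: list of (x,y,z,yaw_deg) world; prints tool-frame rows from base pose (default measured)"""
    o=env.get_obs(); 
    b=np.r_[o["tool_pos"],o["tool_rot"][2]] if base is None else np.array(base,float)
    c,s=np.cos(np.radians(b[3])),np.sin(np.radians(b[3])); M=np.array([[c,s,0],[s,-c,0],[0,0,-1]])
    cur=b; rows=[]
    for w in wps:
        w=np.array(w,float); dy=(w[3]-cur[3]+180)%360-180; w[3]=cur[3]+dy
        n=max(1,int(np.ceil(max(np.linalg.norm(w[:3]-cur[:3])/ds,abs(dy)/da))))
        for i in range(1,n+1):
            p=cur+(w-cur)*i/n; t=M@(p[:3]-b[:3]); rows.append([[round(float(x),3) for x in t],round(-np.radians(p[3]-b[3]),3)])
        cur=w
    print(len(rows),rows)
E
python3 - <<'E'
from h import *
# turn about tool z (down) is negative world yaw
plan([(.28,.55,.33,163),(.48,.35,.33,162),(.58,.1,.33,161),(.57,-.15,.33,160.7),(.471,-.349,.25,160.7),(.471,-.349,.18,160.7)],base=[.17,.628,.231,164.9],ds=.06)
# bottle body extents in lane frame
c,s=np.cos(np.radians(8.2)),np.sin(np.radians(8.2))
for n in("scene","top"):
    P=cloud(n,np.load(n+'.npz')['d']); r=env.cut_out(n,"bottle")[0]["region"]; Q=P[r]-[.6237,.0046,0]
    L=np.c_[Q[:,0]*c+Q[:,1]*s,-Q[:,0]*s+Q[:,1]*c,Q[:,2]]
    print(n,"x",np.nanpercentile(L[:,0],[0.5,2,98,99.5]).round(4))
    t=L[(L[:,2]>.112)]; print(" top y",np.median(t[:,1]).round(4),"x",np.percentile(t[:,0],[2,98]).round(4), "y all",np.nanpercentile(L[:,1],[2,98]).round(4))
    B=P.reshape(-1,3)-[.6237,.0046,0]; B=np.c_[B[:,0]*c+B[:,1]*s,-B[:,0]*s+B[:,1]*c,B[:,2]]
    e=B[(abs(B[:,0])<60/1000)&(B[:,1]>-.03)&(B[:,1]<.2)&(B[:,2]>.05)]
    for z0 in(.05,.06,.075,.09,.105):
        k=e[(e[:,2]>z0)&(e[:,2]<z0+.015)]; print("  end unit z",z0,len(k),np.percentile(k[:,1],[2,25,50,75,98]).round(3) if len(k) else '')
E
```

```text
24 [[[-0.042, -0.016, -0.033], np.float64(0.011)], [[-0.084, -0.031, -0.066], np.float64(0.022)], [[-0.127, -0.047, -0.099], np.float64(0.033)], [[-0.176, -0.075, -0.099], np.float64(0.037)], [[-0.225, -0.103, -0.099], np.float64(0.04)], [[-0.274, -0.131, -0.099], np.float64(0.044)], [[-0.323, -0.159, -0.099], np.float64(0.047)], [[-0.372, -0.188, -0.099], np.float64(0.051)], [[-0.404, -0.231, -0.099], np.float64(0.054)], [[-0.436, -0.274, -0.099], np.float64(0.058)], [[-0.469, -0.317, -0.099], np.float64(0.061)], [[-0.501, -0.36, -0.099], np.float64(0.065)], [[-0.533, -0.403, -0.099], np.float64(0.068)], [[-0.544, -0.452, -0.099], np.float64(0.069)], [[-0.556, -0.501, -0.099], np.float64(0.07)], [[-0.567, -0.549, -0.099], np.float64(0.071)], [[-0.578, -0.598, -0.099], np.float64(0.072)], [[-0.589, -0.647, -0.099], np.float64(0.073)], [[-0.578, -0.701, -0.079], np.float64(0.073)], [[-0.567, -0.756, -0.059], np.float64(0.073)], [[-0.556, -0.81, -0.039], np.float64(0.073)], [[-0.545, -0.865, -0.019], np.float64(0.073)], [[-0.545, -0.865, 0.016], np.float64(0.073)], [[-0.545, -0.865, 0.051], np.float64(0.073)]]
scene x [-0.0776 -0.0731  0.1731  0.1746]
 top y -0.0841 x [-0.074   0.0723] y all [-0.1137 -0.0477]
  end unit z 0.05 39 [-0.003  0.001  0.004  0.007  0.119]
  end unit z 0.06 25 [0.005 0.087 0.088 0.119 0.119]
  end unit z 0.075 121 [0.075 0.084 0.086 0.107 0.131]
  end unit z 0.09 216 [0.068 0.079 0.083 0.11  0.129]
  end unit z 0.105 128 [0.069 0.073 0.077 0.115 0.119]
top x [-0.0813 -0.0808  0.1625  0.1701]
 top y -0.0836 x [-0.0781  0.0693] y all [-0.1181 -0.0477]
  end unit z 0.05 59 [-0.003  0.003  0.007  0.116  0.117]
  end unit z 0.06 38 [0.004 0.088 0.116 0.116 0.117]
  end unit z 0.075 101 [0.085 0.087 0.1   0.116 0.132]
  end unit z 0.09 204 [0.07  0.08  0.093 0.116 0.129]
  end unit z 0.105 161 [0.07  0.074 0.078 0.116 0.12 ]
```

Request:
move_arm(steps=[[[-0.042, -0.016, -0.033], 0.011], [[-0.084, -0.031, -0.066], 0.022], [[-0.127, -0.047, -0.099], 0.033], [[-0.176, -0.075, -0.099], 0.037], [[-0.225, -0.103, -0.099], 0.04], [[-0.274, -0.131, -0.099], 0.044], [[-0.323, -0.159, -0.099], 0.047], [[-0.372, -0.188, -0.099], 0.051], [[-0.404, -0.231, -0.099], 0.054], [[-0.436, -0.274, -0.099], 0.058], [[-0.469, -0.317, -0.099], 0.061], [[-0.501, -0.36, -0.099], 0.065], [[-0.533, -0.403, -0.099], 0.068], [[-0.544, -0.452, -0.099], 0.069], [[-0.556, -0.501, -0.099], 0.07], [[-0.567, -0.549, -0.099], 0.071], [[-0.578, -0.598, -0.099], 0.072], [[-0.589, -0.647, -0.099], 0.073]], hand=-1)

```text
time_s: 3.25
tool_pos: [0.5693, -0.1522, 0.3298]
tool_rot: [180.0, 0.0, 160.7]
force: [0.8, 0.6, 0.2]
grip_width: 0.0871
```

```bash
sed -i 's/round(-np.radians(p\[3\]-b\[3\]),3)/float(round(-np.radians(p[3]-b[3]),3))/' h.py; python3 -c "
from h import *
print(env.get_obs()['tool_pos'],env.get_obs()['qpos'])
plan([(.471,-.349,.25,160.7),(.471,-.349,.15,160.7)],base=[.57,-.15,.33,160.7])"
```

```text
[ 0.56925496 -0.15215947  0.3298352 ] [-15.42179546   9.84240877  32.37151356  84.00354868  -5.28205255
  87.6287141   87.50417648]
7 [[[0.006, -0.044, 0.016], -0.0], [[0.011, -0.088, 0.032], -0.0], [[0.017, -0.132, 0.048], -0.0], [[0.022, -0.176, 0.064], -0.0], [[0.028, -0.221, 0.08], -0.0], [[0.028, -0.221, 0.13], -0.0], [[0.028, -0.221, 0.18], -0.0]]
```

Request:
move_arm(steps=[[[0.006, -0.044, 0.016], 0], [[0.011, -0.088, 0.032], 0], [[0.017, -0.132, 0.048], 0], [[0.022, -0.176, 0.064], 0], [[0.028, -0.221, 0.08], 0], [[0.028, -0.221, 0.12], 0], [[0.028, -0.221, 0.15], 0], [[0.028, -0.221, 0.18], 0], [[0.028, -0.221, 0.18], 0], [[0.028, -0.221, 0.18], 0]])

```text
time_s: 4.5
tool_pos: [0.4706, -0.3505, 0.1508]
tool_rot: [-180.0, 0.1, 160.7]
force: [-0.5, 0.5, 0.5]
grip_width: 0.0871
```

Run:
```python
from h import *
o=env.get_obs(); print(o['tool_pos'],o['tool_rot'],o['force'])
ims=[]
for n in("scene","top"):
    im,d=env.read_camera(n)
    c=proj(n,[.471,-.349,.1])[0].astype(int); im=im.copy()
    c=np.clip(c,[80,60],[560,340]); ims.append(cv2.resize(im[c[1]-60:c[1]+60,c[0]-80:c[0]+80],(400,300),interpolation=cv2.INTER_CUBIC))
cv2.imwrite('pics/over.png',np.hstack(ims)[:,:,::-1])
```

```text
[ 0.47059382 -0.35046825  0.1507972 ] [-1.79980477e+02  9.21609133e-02  1.60706725e+02] [-0.54154909  0.51952655  0.51117523]
```

View pics/over.png

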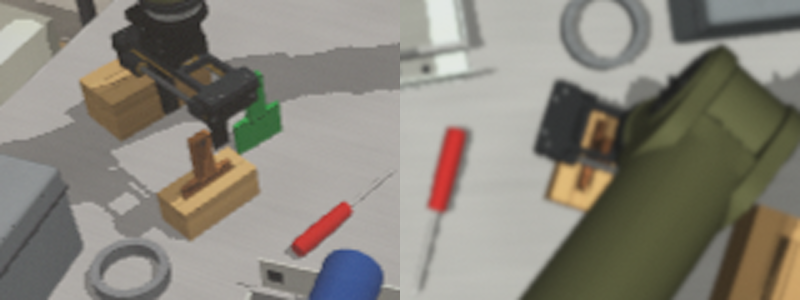

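Fingers straddle the beech handle. Next I descend and grip.

Request:
move_arm(steps=[[[0, 0.002, 0.02], 0], [[0, 0.002, 0.04], 0], [[0, 0.002, 0.06], 0], [[0, 0.002, 0.073], 0], [[0, 0.002, 0.073], 0], [[0, 0.002, 0.073], 0]])

```text
time_s: 5.35
tool_pos: [0.471, -0.3485, 0.077]
tool_rot: [-180.0, 0.0, 160.7]
force: [-0.4, 0.5, -0.2]
grip_width: 0.0872
```

Request:
move_arm(steps=[[[0, 0, 0], 0], [[0, 0, 0], 0], [[0, 0, 0], 0], [[0, 0, 0], 0], [[0, 0, 0], 0], [[0, 0, 0], 0], [[0, 0, 0], 0], [[0, 0, 0], 0], [[0, 0, 0], 0], [[0, 0, 0], 0]], hand=1, squeeze=50)

```text
time_s: 6.6
tool_pos: [0.4706, -0.3481, 0.0765]
tool_rot: [180.0, -0.0, 160.7]
force: [0.4, -0.0, 1.4]
grip_width: 0.0136
```

```bash
python3 -c "
from h import *
b=[.4706,-.3481,.0765,160.7]
plan([(.4706,-.3481,.16,160.7),(.4706,-.3481,.24,160.7),(.6455,-.1468,.24,188.2),(.6455,-.1468,.1345,188.2)],base=b)"
```

```text
11 [[[0.0, 0.0, -0.042], -0.0], [[0.0, 0.0, -0.084], -0.0], [[0.0, 0.0, -0.124], -0.0], [[0.0, 0.0, -0.163], -0.0], [[-0.02, 0.05, -0.163], -0.096], [[-0.039, 0.099, -0.163], -0.192], [[-0.059, 0.149, -0.163], -0.288], [[-0.079, 0.198, -0.163], -0.384], [[-0.099, 0.248, -0.163], -0.48], [[-0.099, 0.248, -0.111], -0.48], [[-0.099, 0.248, -0.058], -0.48]]
```

Request:
move_arm(steps=[[[0, 0, -0.01], 0], [[0, 0, -0.03], 0], [[0, 0, -0.055], 0], [[0, 0, -0.085], 0], [[0, 0, -0.085], 0], [[0, 0, -0.085], 0]])

```text
time_s: 7.35
tool_pos: [0.4705, -0.3478, 0.1615]
tool_rot: [180.0, 0.0, 160.7]
force: [0.7, 0.2, -1.2]
grip_width: 0.0135
```

Request:
move_arm(steps=[[[0, 0, -0.04], 0], [[0, 0, -0.078], 0], [[-0.02, 0.05, -0.078], -0.096], [[-0.039, 0.099, -0.078], -0.192], [[-0.059, 0.149, -0.078], -0.288], [[-0.079, 0.198, -0.078], -0.384], [[-0.099, 0.248, -0.078], -0.48], [[-0.099, 0.248, -0.078], -0.48], [[-0.099, 0.248, -0.04], -0.48], [[-0.099, 0.248, 0], -0.48], [[-0.099, 0.248, 0.02], -0.48], [[-0.099, 0.248, 0.027], -0.48], [[-0.099, 0.248, 0.027], -0.48], [[-0.099, 0.248, 0.027], -0.48]])

```text
time_s: 9.1
tool_pos: [0.647, -0.1471, 0.1362]
tool_rot: [-180.0, 0.2, -171.8]
force: [-0.3, 0.2, -0.6]
grip_width: 0.0138
```

Run:
```python
from h import *
o=env.get_obs(); print(o['tool_pos'],o['tool_rot'],o['force'])
ims=[]
for n in("scene","top"):
    im,d=env.read_camera(n); np.savez(n+'2.npz',im=im,d=d)
    c=proj(n,[.64,-.08,.1])[0].astype(int)
    ims.append(cv2.resize(im[c[1]-60:c[1]+60,c[0]-80:c[0]+80],(400,300),interpolation=cv2.INTER_CUBIC))
cv2.imwrite('pics/pre.png',np.hstack(ims)[:,:,::-1])
```

```text
[ 0.6470111  -0.14712436  0.13624823] [-1.79958228e+02  1.50433658e-01 -1.71799452e+02] [-0.29536736  0.17535569 -0.55123425]
```

View pics/pre.png

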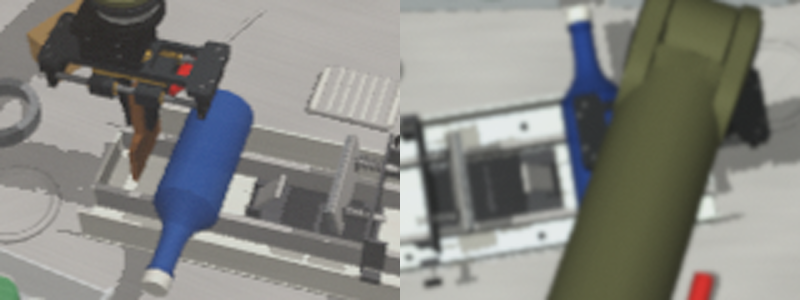

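The paddle hangs behind the bottle in both halves of the picture (blade at (140,150) on the left), at the right height. I'll approach slowly.

Request:
move_arm(steps=[[[0, 0.006, 0], 0], [[0, 0.012, 0], 0], [[0, 0.018, 0], 0], [[0, 0.022, 0], 0], [[0, 0.025, 0], 0], [[0, 0.027, 0], 0], [[0, 0.029, 0], 0], [[0, 0.031, 0], 0], [[0, 0.033, 0], 0], [[0, 0.036, 0], 0], [[0, 0.039, 0], 0], [[0, 0.042, 0], 0], [[0, 0.045, 0], 0], [[0, 0.048, 0], 0], [[0, 0.051, 0], 0], [[0, 0.054, 0], 0], [[0, 0.057, 0], 0], [[0, 0.06, 0], 0], [[0, 0.063, 0], 0], [[0, 0.066, 0], 0]])

```text
time_s: 11.7
tool_pos: [0.6366, -0.0812, 0.1346]
tool_rot: [180.0, 0.0, -171.8]
force: [0.1, 0.5, -0.5]
grip_width: 0.0137
```

Request:
move_arm(steps=[[[0, 0.003, 0], 0], [[0, 0.006, 0], 0], [[0, 0.009, 0], 0], [[0, 0.012, 0], 0], [[0, 0.015, 0], 0], [[0, 0.018, 0], 0], [[0, 0.021, 0], 0], [[0, 0.024, 0], 0], [[0, 0.027, 0], 0], [[0, 0.03, 0], 0]])

```text
time_s: 12.95
tool_pos: [0.6323, -0.0516, 0.1346]
tool_rot: [-180.0, 0.0, -171.8]
force: [0.2, -1.4, -1.0]
grip_width: 0.0138
```

```bash
cat > lk.py <<'E'
from h import *
c,s=np.cos(np.radians(8.2)),np.sin(np.radians(8.2))
def lane(Q):
    Q=np.atleast_2d(Q)-[.6237,.0046,0]; return np.c_[Q[:,0]*c+Q[:,1]*s,-Q[:,0]*s+Q[:,1]*c,Q[:,2]]
o=env.get_obs(); t=lane(o['tool_pos'])[0]; f=o['force']
print("tool lane",t.round(4),"face y",round(t[1]+.004,4),"F lane x,y,z",round(f[0]*c+f[1]*s,2),round(-f[0]*s+f[1]*c,2),f[2].round(2),'yaw',o['tool_rot'][2])
im,d=env.read_camera("scene"); np.savez('last.npz',im=im,d=d)
P=cloud("scene",d)
r=env.cut_out("scene","bottle")[0]; Q=P[r["region"]]; Q=lane(Q[~np.isnan(Q[:,0])]); k=Q[Q[:,2]>.112]
print("bottle conf",round(r["conf"],2),"y top",np.median(k[:,1]).round(4),"x",np.percentile(Q[:,0],[1,99]).round(4),"zmax",np.percentile(Q[:,2],98).round(4))
n=Q[Q[:,0]>.12]; b=Q[(Q[:,2]>.112)&(Q[:,0]<.05)]
print("neck y",np.median(n[:,1]).round(4), "slope",np.polyfit(k[:,0],k[:,1],1)[0].round(3), len(k))
E
python3 lk.py
```

```text
tool lane [ 0.0005 -0.0568  0.1346] face y -0.0528 F lane x,y,z -0.05 -1.41 -0.99 yaw -171.79485374340248
bottle conf 0.82 y top -0.0143 x [-0.0587  0.174 ] zmax 0.1173
neck y -0.0141 slope 0.011 394
```

Request:
move_arm(steps=[[[0, 0.003, 0], 0], [[0, 0.006, 0], 0], [[0, 0.009, 0], 0], [[0, 0.012, 0], 0], [[0, 0.015, 0], 0], [[0, 0.018, 0], 0], [[0, 0.021, 0], 0], [[0, 0.024, 0], 0], [[0, 0.027, 0], 0], [[0, 0.03, 0], 0], [[0, 0.032, 0], 0], [[0, 0.034, 0], 0]])

```text
time_s: 14.55
tool_pos: [0.6274, -0.0179, 0.1345]
tool_rot: [180.0, -0.0, -171.8]
force: [0.1, 0.6, -1.2]
grip_width: 0.0137
```

```bash
python3 lk.py
```

```text
tool lane [ 0.0005 -0.0228  0.1345] face y -0.0188 F lane x,y,z 0.15 0.55 -1.17 yaw -171.79374278610632
bottle conf 0.94 y top 0.0193 x [-0.065   0.1742] zmax 0.2021
neck y 0.02 slope 0.039 488
```

Request:
move_arm(steps=[[[0, 0.002, 0], 0], [[0, 0.004, 0], 0], [[0, 0.006, 0], 0], [[0, 0.008, 0], 0], [[0, 0.01, 0], 0], [[0, 0.011, 0], 0], [[0, 0.012, 0], 0]])

```text
time_s: 15.52
tool_pos: [0.6258, -0.0062, 0.1346]
tool_rot: [180.0, 0.0, -171.8]
force: [-0.3, 0.6, -1.3]
grip_width: 0.0139
```

Request:
move_arm(steps=[[[0, 0.001, 0], 0], [[0, 0.002, 0], 0], [[0, 0.003, 0], 0], [[0, 0.003, 0], 0]])

```text
time_s: 16.02
tool_pos: [0.6254, -0.0031, 0.1346]
tool_rot: [180.0, 0.0, -171.8]
force: [-0.3, 0.4, -2.4]
grip_width: 0.0136
```

Request:
move_arm(steps=[[[0, 0.001, 0], 0], [[0, 0.002, 0], 0], [[0, 0.002, 0], 0]])

```text
time_s: 16.4
tool_pos: [0.6251, -0.0011, 0.1346]
tool_rot: [180.0, 0.0, -171.8]
force: [0.8, 0.2, -0.5]
grip_width: 0.0137
```

Request:
move_arm(steps=[[[0, 0.001, 0], 0], [[0, 0.002, 0], 0], [[0, 0.002, 0], 0]])

```text
time_s: 16.77
tool_pos: [0.6249, -0.0002, 0.1347]
tool_rot: [-179.9, 0.0, -171.8]
force: [0.2, -2.9, -0.9]
grip_width: 0.0138
```

Request:
move_arm(steps=[[[0, 0.001, 0], 0], [[0, 0.002, 0], 0], [[0, 0.002, 0], 0]])

```text
time_s: 17.15
tool_pos: [0.6248, 0.0013, 0.135]
tool_rot: [-179.9, 0.0, -171.8]
force: [0.3, -4.9, 0.7]
grip_width: 0.0139
```

```bash
python3 lk.py; python3 -c "
import numpy as np,cv2
from h import *
im=np.load('last.npz')['im']; c=proj('scene',[.62,.03,.1])[0].astype(int)
cv2.imwrite('pics/push.png',cv2.resize(im[c[1]-60:c[1]+60,c[0]-80:c[0]+80],(800,600),interpolation=cv2.INTER_CUBIC)[:,:,::-1])"
```

```text
tool lane [ 0.0007 -0.0035  0.135 ] face y 0.0005 F lane x,y,z -0.44 -4.93 0.69 yaw -171.83830793685618
bottle conf 0.74 y top 0.0383 x [-0.062  0.174] zmax 0.118
neck y 0.0394 slope 0.019 469
```

View pics/push.png

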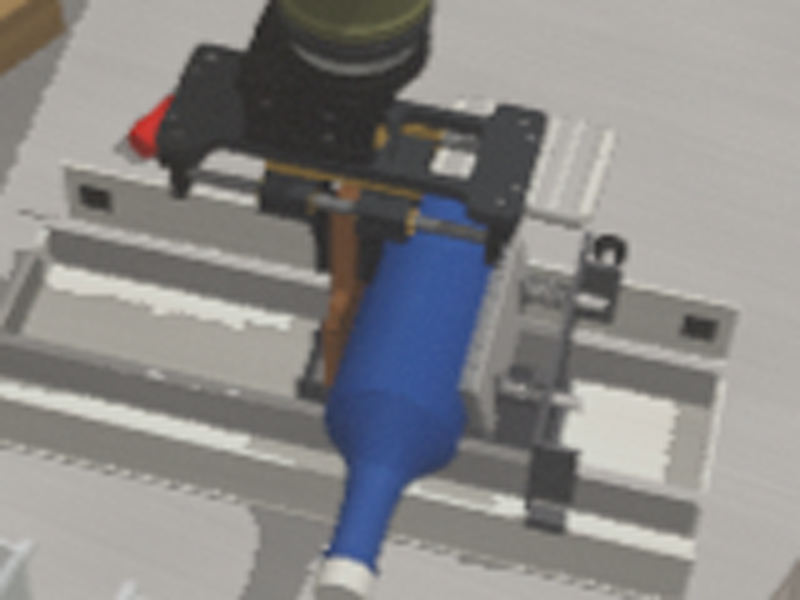

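The bottle rests against the buffer plate at (495,330), with the blade on its back at (345,300), and the push is 4.9 N. I'll press on in millimetre steps.

Request:
move_arm(steps=[[[0, 0.001, 0], 0], [[0, 0.002, 0], 0], [[0, 0.002, 0], 0]])

```text
time_s: 17.62
tool_pos: [0.6247, 0.0026, 0.1351]
tool_rot: [-179.8, 0.1, -171.9]
force: [0.2, -5.4, 0.8]
grip_width: 0.014
```

Request:
move_arm(steps=[[[0, 0.001, 0], 0], [[0, 0.002, 0], 0], [[0, 0.002, 0], 0]])

```text
time_s: 18.0
tool_pos: [0.6245, 0.004, 0.1351]
tool_rot: [-179.8, 0.1, -171.9]
force: [2.0, -6.7, 0.3]
grip_width: 0.0138
```

Request:
move_arm(steps=[[[0, 0.001, 0], 0], [[0, 0.002, 0], 0], [[0, 0.002, 0], 0]])

```text
time_s: 18.38
tool_pos: [0.6244, 0.0049, 0.1351]
tool_rot: [-179.7, 0.1, -171.9]
force: [2.1, -8.9, 0.8]
grip_width: 0.0138
```

Request:
move_arm(steps=[[[0, 0.001, 0], 0], [[0, 0.002, 0], 0], [[0, 0.002, 0], 0]])

```text
time_s: 18.75
tool_pos: [0.6241, 0.0061, 0.1351]
tool_rot: [-179.7, 0.1, -171.9]
force: [2.0, -9.5, -0.7]
grip_width: 0.0137
```

Request:
move_arm(steps=[[[0, 0.001, 0], 0], [[0, 0.001, 0], 0], [[0, 0.001, 0], 0]])

```text
time_s: 19.12
tool_pos: [0.624, 0.0067, 0.1351]
tool_rot: [-179.6, 0.1, -171.9]
force: [2.3, -9.1, 0.1]
grip_width: 0.0139
```

```bash
python3 lk.py
```

```text
tool lane [0.0006 0.0021 0.1351] face y 0.0061 F lane x,y,z 1.0 -9.37 0.08 yaw -171.94403233584762
bottle conf 0.65 y top 0.0438 x [-0.0629  0.1742] zmax 0.2112
neck y 0.0441 slope 0.025 509
```

Request:
move_arm(steps=[[[0, 0.001, 0], 0], [[0, 0.001, 0], 0], [[0, 0.001, 0], 0]])

```text
time_s: 19.6
tool_pos: [0.6239, 0.0074, 0.1351]
tool_rot: [-179.6, 0.1, -172.0]
force: [2.4, -10.2, -0.4]
grip_width: 0.0137
```

Request:
move_arm(steps=[[[0, -0.001, 0], 0], [[0, -0.002, 0], 0], [[0, -0.003, 0], 0], [[0, -0.004, 0], 0], [[0, -0.005, 0], 0], [[0, -0.006, 0], 0], [[0, -0.007, 0], 0], [[0, -0.008, 0], 0], [[0, -0.009, 0], 0], [[0, -0.01, 0], 0]])

```text
time_s: 20.85
tool_pos: [0.6241, 0.0033, 0.1343]
tool_rot: [179.9, -0.0, -171.8]
force: [-0.0, -1.6, -1.4]
grip_width: 0.0137
```

```bash
python3 lk.py
```

```text
tool lane [ 0.0002 -0.0013  0.1343] face y 0.0027 F lane x,y,z -0.25 -1.59 -1.41 yaw -171.76790121119404
bottle conf 0.82 y top 0.0407 x [-0.0628  0.174 ] zmax 0.1366
neck y 0.0415 slope 0.027 472
```

Request:
move_arm(steps=[[[0, -0.001, 0], 0], [[0, -0.002, 0], 0], [[0, -0.003, 0], 0], [[0, -0.004, 0], 0], [[0, -0.006, 0], 0], [[0, -0.008, 0], 0], [[0, -0.01, 0], 0], [[0, -0.012, 0], 0], [[0, -0.012, 0], 0], [[0, -0.012, 0], 0], [[0, -0.012, 0], 0]])

```text
time_s: 22.32
tool_pos: [0.6262, -0.009, 0.1346]
tool_rot: [180.0, 0.0, -171.8]
force: [-0.8, 0.3, -1.1]
grip_width: 0.0135
```

```bash
python3 lk.py
```

```text
tool lane [ 0.0005 -0.0138  0.1346] face y -0.0098 F lane x,y,z -0.72 0.39 -1.08 yaw -171.78705539128129
bottle conf 0.95 y top 0.0395 x [-0.0703  0.1743] zmax 0.1183
neck y 0.0408 slope 0.055 446
```

The bottle is locked: it stays at y ≈ 40 mm with the paddle 11 mm clear. Now back off and return to the slot.

```bash
python3 -c "
from h import *
b=[.6262,-.009,.1346,188.2]
plan([(.631,-.042,.1346,188.2),(.631,-.042,.24,188.2),(.4706,-.3481,.24,160.7),(.4706,-.3481,.16,160.7)],base=b)"
```

```text
12 [[[-0.0, -0.033, 0.0], -0.0], [[-0.0, -0.033, -0.053], -0.0], [[-0.0, -0.033, -0.105], -0.0], [[0.029, -0.073, -0.105], 0.069], [[0.058, -0.113, -0.105], 0.137], [[0.087, -0.153, -0.105], 0.206], [[0.116, -0.193, -0.105], 0.274], [[0.145, -0.233, -0.105], 0.343], [[0.173, -0.273, -0.105], 0.411], [[0.202, -0.313, -0.105], 0.48], [[0.202, -0.313, -0.065], 0.48], [[0.202, -0.313, -0.025], 0.48]]
```

Request:
move_arm(steps=[[[0, -0.015, 0], 0], [[0, -0.033, 0], 0], [[0, -0.033, -0.05], 0], [[0, -0.033, -0.105], 0], [[0.029, -0.073, -0.105], 0.069], [[0.058, -0.113, -0.105], 0.137], [[0.087, -0.153, -0.105], 0.206], [[0.116, -0.193, -0.105], 0.274], [[0.145, -0.233, -0.105], 0.343], [[0.173, -0.273, -0.105], 0.411], [[0.202, -0.313, -0.105], 0.48], [[0.202, -0.313, -0.105], 0.48], [[0.202, -0.313, -0.065], 0.48], [[0.202, -0.313, -0.025], 0.48], [[0.202, -0.313, -0.025], 0.48], [[0.202, -0.313, -0.025], 0.48], [[0.202, -0.313, -0.025], 0.48]])

```text
time_s: 24.55
tool_pos: [0.472, -0.3487, 0.1616]
tool_rot: [-180.0, 0.2, 160.7]
force: [0.4, -0.3, -0.8]
grip_width: 0.014
```

```bash
python3 lk.py; python3 -c "
import numpy as np,cv2
from h import *
o=env.get_obs(); print(o['tool_pos'],o['tool_rot'])
im=np.load('last.npz')['im']; c=proj('scene',[.471,-.349,.08])[0].astype(int); ims=[im[c[1]-45:c[1]+45,c[0]-60:c[0]+60]]
c=proj('scene',[.62,.04,.08])[0].astype(int); ims.append(im[c[1]-45:c[1]+45,c[0]-60:c[0]+60])
cv2.imwrite('pics/back.png',np.hstack([cv2.resize(i,(400,300),interpolation=cv2.INTER_CUBIC) for i in ims])[:,:,::-1])"
```

```text
tool lane [-0.2006 -0.3281  0.1616] face y -0.3241 F lane x,y,z 0.36 -0.36 -0.79 yaw 160.70494643867852
bottle conf 0.61 y top 0.0388 x [-0.08   0.174] zmax 0.1174
neck y 0.0404 slope -0.004 528
[ 0.47174428 -0.34838059  0.16112061] [-1.79991521e+02  1.52116708e-01  1.60711517e+02]
```

View pics/back.png

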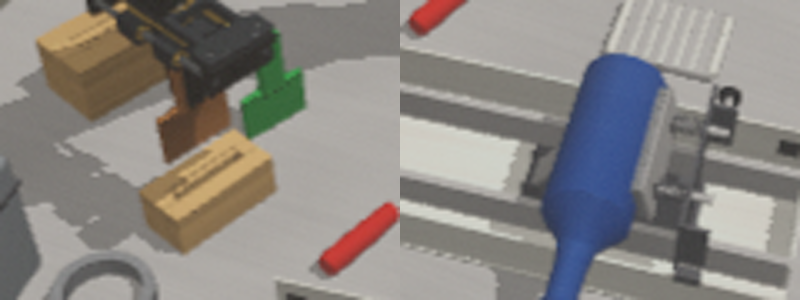

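The paddle hangs upright over the empty slot at (210,170), and the bottle sits gripped against the buffer with the pawl behind it at (540,165). Lowering into the slot.

Request:
move_arm(steps=[[[0, 0, 0.02], 0], [[0, 0, 0.035], 0], [[0, 0, 0.045], 0], [[0, 0, 0.052], 0], [[0, 0, 0.052], 0], [[0, 0, 0.052], 0]])

```text
time_s: 25.4
tool_pos: [0.4712, -0.348, 0.1079]
tool_rot: [-180.0, 0.0, 160.7]
force: [-0.3, -0.5, -1.0]
grip_width: 0.0136
```

```bash
python3 -c "
from h import *
o=env.get_obs(); print(o['tool_pos'],o['tool_rot'],o['force'])
im,d=env.read_camera('scene'); P=cloud('scene',d)
for r in env.cut_out('scene','paddle'):
    Q=P[r['region']]; Q=Q[(Q[:,2]>.056)&(Q[:,2]<.1)]
    if len(Q)<20: continue
    m=np.median(Q,axis=0); Q=Q[np.abs(Q-m).max(1)<.05]; m=Q.mean(0); n=np.linalg.svd(Q-m)[2][2]; print(r['uv'],len(Q),m.round(4),n.round(3))"
```

```text
[ 0.47122159 -0.34803043  0.10788926] [-1.79995468e+02  4.15767552e-02  1.60702264e+02] [-0.26903231 -0.48921139 -1.00068998]
[238.5, 165.6] 174 [ 0.4816 -0.3485  0.076 ] [-0.348 -0.937 -0.013]
```

Request:
move_arm(steps=[[[0, 0, 0.008], 0], [[0, 0, 0.016], 0], [[0, 0, 0.024], 0], [[0, 0, 0.029], 0], [[0, 0, 0.031], 0], [[0, 0, 0.031], 0], [[0, 0, 0.031], 0]])

```text
time_s: 26.38
tool_pos: [0.4711, -0.3479, 0.0766]
tool_rot: [-180.0, 0.0, 160.7]
force: [-0.8, 0.7, -0.5]
grip_width: 0.0142
```

Request:
move_arm(steps=[[[0, 0, 0.001], 0], [[0, 0, 0.001], 0], [[0, 0, 0.001], 0]])

```text
time_s: 26.75
tool_pos: [0.4712, -0.348, 0.0765]
tool_rot: [180.0, 0.0, 160.7]
force: [-1.6, 1.2, 5.3]
grip_width: 0.0139
```

Request:
move_arm(steps=[[[0, 0, 0], 0], [[0, 0, 0], 0], [[0, 0, 0], 0], [[0, 0, 0], 0], [[0, 0, 0], 0], [[0, 0, 0], 0], [[0, 0, 0], 0], [[0, 0, 0], 0], [[0, 0, -0.03], 0], [[0, 0, -0.08], 0], [[0, 0, -0.13], 0], [[0, 0, -0.18], 0], [[0, 0.06, -0.22], 0], [[0, 0.12, -0.22], 0], [[0, 0.16, -0.22], 0], [[0, 0.16, -0.22], 0]], hand=-1)

```text
time_s: 28.75
tool_pos: [0.5257, -0.1915, 0.2953]
tool_rot: [179.9, -0.0, 161.2]
force: [0.6, -0.2, 0.5]
grip_width: 0.0871
```

```bash
python3 lk.py; python3 -c "
import numpy as np,cv2
from h import *
z=np.load('last.npz'); P=cloud('scene',z['d']); im=z['im']
for r in env.cut_out('scene','paddle'):
    Q=P[r['region']]; Q=Q[Q[:,2]>.07]; q=Q[Q[:,2]>Q[:,2].max()-.015]; print(r['uv'],Q[:,2].max().round(4),q.mean(0).round(4))
cv2.imwrite('pics/end.png',im[90:310,150:500,::-1])"
```

```text
tool lane [-0.125  -0.1801  0.2953] face y -0.1761 F lane x,y,z 0.59 -0.33 0.54 yaw 161.204090827926
bottle conf 0.78 y top 0.039 x [-0.0758  0.174 ] zmax 0.1174
neck y 0.041 slope 0.008 504
[262.1, 140.7] 0.2901 [ 0.5088 -0.2332  0.2876]
[241.0, 163.0] 0.1341 [ 0.4761 -0.3461  0.1274]
[430.5, 301.0] 0.2426 [0.7367 0.3241 0.2375]
[454.3, 235.6] 0.091 [0.4656 0.3503 0.084 ]
```

View pics/end.png

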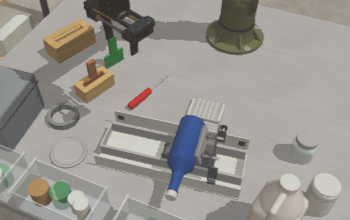

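The paddle stands in its slot (95,75) with its top at the same height as at the start. The bottle is held at y ≈ 39 mm and square, and the bystanders haven't moved.

```bash
python3 -c "
from cell import env
print(env.sign_off())"
```

```text
the job is handed in; nothing more can be done
None
```

I rolled the bottle with the beech paddle until it was held between pawl and buffer. I then put the paddle back in its slot and handed the job in at about 29 s. No verdict was reported.

- **Push:** I rolled the bottle slowly onto the buffer. The highest push I read was about 10 N, against the 18 N limit. When I eased off, the push was already down to 1.6 N at a bottle position where it had been above 5 N on the way in. That fits the pawl having sprung up.
- **Bottle at the end:** it stays at lane y of about 39–40 mm with nothing touching it. It is square to the lane within the measuring noise, and its top is 117 mm up. I judged the grip only from the bottle staying put and from the picture; I could not measure the grip force directly.
- **Paddle at the end:** it touched the slot floor with about 5 N before I let go. Its top measured 134 mm, the same as at the start. Its top centre measured within about 2 mm of its starting place in the scene camera.
- **Bystanders:** they look unmoved in the last picture. I did not measure them one by one.
- **Disagreements:** single slope readings of the bottle scattered up to 0.055 rad while the gripper hid part of it, but were 0.008 rad or less in the two views with it unobstructed. The depth camera reads the paddle's top about 4 mm higher than the stated sizes give, at both start and end.

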